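# Turn the bracket in the drilling jig and hold the index pin back

## Robot

A 6-joint arm with a two-finger parallel gripper is mounted at the origin on the work surface. World frame = base frame: x ahead of the robot, y to its left, z up, the work surface at z = 0. Lengths are in mm, angles in rad, forces in N, time in s.
With the tool pointing down it reaches from about 325 to 925 mm from the base axis. Payload 3.1 kg.
Tool frame: the origin (TCP) lies at the very end of the fingers, on their centre line; the grasp point (between the pads) lies 19 mm behind it; z points along the fingers, y is the line along which they close (so a half turn about z gives the same grasp; the last joint's range is limited). The gripper opens to 85 mm and grips with 20 to 120 N. Pads are 22 mm wide; open, the fingers measure 114 mm over their backs; the gripper's body (76 mm by 85 mm) begins 54 mm behind the grasp point. The pads swing forward as they close: fully open they stand 13 mm farther back than shut.
Start: joints at [0.992, 0.217, 1.613, -0, 1.311, -0.112], TCP at [281.254, 558.154, 231.3] pointing down, gripper open.
Joint ranges: [-2.75, 2.75], [-0.78, 2.1], [0.31, 2.55], [-1.13, 4.27], [0.13, 2.63], [-2.58, 2.58]. Speed limits (rad/s): [2.79, 2.79, 3.14, 3.14, 3.14, 3.14].

## Interface

Orientations are given as a 3x3 rotation matrix whose columns are the frame's x, y, z axes.
In Python, from station import monitor, optics, job, models gives the robot as it stands. The module is installed in compiled form; this text tells all that it offers.
- The arm moves only by the tool carry_out, never from a script. Its argument "series" is one flat list of numbers, 7 for each row, row after row: the shift along the tool's x, y, z in mm, then the turn, a rotation vector about the tool's x, y, z in degrees, then the opening, from 0 (shut) to 1 (fully open). In form: [dx, dy, dz, rx, ry, rz, fingers, dx, dy, dz, rx, ry, rz, fingers, ...]. A call has 1 to 12 rows; each row shifts and turns the commanded pose from where the row before left it, along the tool's axes as they then stand; what a row does not reach is not made up. A row lasts 1/8 s, in which the tool goes at most 62.5 mm and 10.7 degrees, less where a joint would pass 70% of its speed; a pose out of reach is approached as far as the arm can. A call is refused whole if a number of a shift passes 62.5 or a number of a turn 10.7, either way. A call with a gripper value outside its range is refused whole. The fingers move at their own pace and stop on an object; "force" is the grip in N (left out, the last holds). Time passes only in rows, so rows that do not move let the fingers close. It gives the time, the measured TCP pose, the force, the opening and the grip force at its end, in the units of the state.
- monitor.get_obs(): the state, without advancing time (a new reading comes with each control period).
- optics.snapshot(name): name is "side" or "top"; returns a dict with "image" (480x640x3 uint8, red, green, blue), "camera_matrix" (3x3 intrinsics, pixels), "R" (3x3) and "t" (3): a world point X has camera coordinates R X + t. Camera axes: x right, y down, z forward; pixel columns grow to the right and rows downward; lengths in mm; the calibration is good to about 2 mm. A picture is of the moment at which its call begins. There is no depth.
- job.hand_in(): hands the job in; it is judged then, once.
Trained networks look in a picture, given as the dict that the camera call returned (one of the last four; its "shot" number tells which), for a name from the list of things; names that differ only in an ending like _2 or _b are one class to them, and where a whole thing is asked for, a point or a joint stands for the part that bears it (a point fixed in the world has none). Each returns a list of dicts, best first, with "confidence" (0 to 1); they miss things now and then, are a little off and sometimes report something else, mostly with a low value. They report only what shows in the picture. A call takes as long as a camera call. They do not tell look-alikes from the thing itself.
- models.recognise(picture, query): "extent" ([left, top, width, height] in pixels, round what is visible of it).
- models.mark_of(picture, query): "uv" ([column, row] in pixels: a listed point, or the origin of a listed thing).
The state is a dict: "t": time; "q": joint angles; "joint_vel": joint speeds; "joint_efforts": joint torques, N m; "eef_pos": TCP position; "orientation": TCP orientation; "ft_force": force on the tool from outside, world axes, zero at the start; "ft_torque": the same for the moment, N m; "grip_width": finger opening in mm; "gripper_force": force on a finger pad.
Only numpy, scipy, OpenCV 4.12 (cv2) and the standard library are available. Lean on these libraries where they do the work, as an engineer would, in place of code of your own. Each camera call takes 0.05 s, during which the arm holds its last target. There are 200 camera calls.

## Task

On the small drilling jig, turn the bent bracket a quarter turn on its edge so that the outer face of its short leg, instead of the long one, lies flat against the low fence, the whole leg within the fence's length, and let go of it standing there. Then take the black knob of the jig's spring-loaded index pin and pull the pin fully back, and finish while still holding it back with the gripper, so that a helper can slide the drill-guide carriage across. Leave the bracket where you set it, and do not disturb the screwdriver, the tape roll or the jar.

Things in the scene. Friction and masses are not known exactly. Their poses are not given: they have to be found in the camera images.
- jig: Drilling jig, fixed: metal base plate 205 (x) x 270 (y) x 12 mm; origin: centre of its underside on the table, z up. Fence on its left half; on its right (y -80) a dark pin block, x -35 to -5, y -100 to -60, top 67 mm above the table, with the pin's knob sticking out to -x. Behind them, fixed: grey carriage (y -115 to -55, x 6 to 98, top 87 mm) and rail (x 66 to 90, top 22 mm).
- fence_face (a point): Middle of the working face of the low steel fence bar (125 mm long, 12 thick, 15 high above the base plate), at its foot, level with the base plate's top, 12 mm above the table. Axes as the jig's: x points into the fence, y along it (fence reaches 62.5 mm either way), z up.
- bracket: Loose dark steel L bracket, 0.12 to 0.2 kg, standing on edge on the base plate, 60 mm high, legs 8 mm thick. Origin: outer corner of the bend, underside; z up. Long leg 70 mm along +y (x -8 to 0), outer face to +x, now facing the fence, with two dark holes. Short leg 50 mm along -x (y 0 to 8), outer face to -y: it faces the fence after a quarter turn anticlockwise seen from above.
- short_leg_end (a point): Free end of the bracket's short leg: outer face, underside (bracket x = -50 mm, y = 0). Axes as the bracket's.
- index_pin (a joint): Travel of the sprung index pin in m: 0 = its tip 10 mm deep in the seat hole in the carriage's ear, 0.010 = tip just out, 0.014 = fully back at its stop. Grows as the knob is pulled along the jig's -x. The spring pulls with 6 N at 0, 12 N at 0.014, and shuts the pin when let go.
- knob (a point): Black knob of the index pin, moves with it; axis level along the jig's x, 50 mm above the table. Origin on the axis, mid-waist (jig x -56, y -80 mm with the pin in); axes as the jig's. Waist: 20 mm across, 24 mm long (knob x -12 to 12); at its -x end a rim 32 mm across, 7 mm thick. Grip from above across the waist, closing along jig y.
- screwdriver: Red-handled screwdriver lying on the table beside the jig; about 200 mm long along its x. Leave alone.
- tape_roll: Black roll of tape, 70 mm across, 19 mm high, flat on the table on the jig's right; origin at the centre of its underside. Leave alone.
- jar: Small pale translucent jar with a white cap, 48 mm across and 60 mm high, upright on the table behind the jig; origin at the centre of its underside. Leave alone.
Not all that is in view belongs to the job. What is shaped like the bracket but blue is not meant.

How it is judged (in metres and radians):
On the way, in this order (a step that is already met when the one before it is completed fails the run):
1. the bracket stands on the base plate with its short leg flat against the fence, let go (x of bracket in the frame of fence_face between -0.003 and 0.002 m and x of short_leg_end in the frame of fence_face between -0.003 and 0.002 m and y of bracket in the frame of fence_face below 0.0645 m and y of short_leg_end in the frame of fence_face above -0.0645 m and z of bracket in the frame of fence_face below 0.003 m and angle between bracket's own z axis and vertical below 0.05 rad and linear speed of bracket below 0.02 m/s and contact force between the fingers and bracket below 0.1 N), for 0.3 s.
2. the index pin is pulled back by its knob (value of joint index_pin above 0.0115 m and contact force between the fingers and index_pin above 3 N), for 0.2 s.
At the end, for the whole second after the job is handed in: Finishes holding: pin back over 11.5 of its 14 mm, fingers on the knob with over 3 N, bracket not touching it. Bracket let go, at rest, upright within 0.05 rad on the base plate, both ends of the short leg's outer face within 3 mm of the fence face and (to 2 mm) within its length (all of step 1 and all of step 2 and contact force between bracket and index_pin below 0.1 N); the arm keeps its last pose, push and grip.
It fails at once if the screwdriver is moved more than 30 mm (distance of screwdriver from where it was at the start of the episode above 0.03 m).
It fails at once if the tape roll is moved more than 30 mm (distance of tape_roll from where it was at the start of the episode above 0.03 m).
It fails at once if the jar is moved more than 30 mm (distance of jar from where it was at the start of the episode above 0.03 m).
It also fails if it takes over 48 s, if anything falls off the work surface, if the arm or the gripper's body presses on something with over 40 N, if the wrist force passes 120 N, or if a joint passes its speed limit or range.

## Working session

There is one attempt and no reset: what is moved stays moved. The work goes in short steps, Python scripts to look and compute and a tool call to move; the robot and the scene stay as the last step left them, time stands still between calls to the robot, and variables do not carry over. Pictures are saved under pics/ and viewed, at most 10 in all, crops included, and the job is handed in when it is done.

Besides the shell and the picture viewer there is one more tool, called after "Request:" as name(argument=value, ...), one argument or row to a line, values as JSON. carry_out: Moves the arm, as the interface text tells. Its arguments: {"type":"object","properties":{"series":{"type":"array"},"force":{"type":"number"}},"required":["series"]}

```bash
mkdir -p pics
cat > h.py <<'E'
import numpy as np, cv2, json
from station import monitor, optics, job, models
def save(n,p): cv2.imwrite(f'pics/{n}.png',p['image'][:,:,::-1])
def ray(p,uv,z):
    K,R,t=[np.array(p[k],float) for k in('camera_matrix','R','t')]
    d=R.T@np.linalg.inv(K)@np.array([uv[0],uv[1],1.]);c=-R.T@t.ravel()
    return c+d*(z-c[2])/d[2]
def proj(p,X):
    K,R,t=[np.array(p[k],float) for k in('camera_matrix','R','t')]
    X=np.atleast_2d(X); c=X@R.T+t.ravel(); u=c@K.T; return u[:,:2]/u[:,2:]
def tri(ps,uvs):
    A=[];b=[]
    for p,uv in zip(ps,uvs):
        c=ray(p,uv,0);d=ray(p,uv,100)-c;d/=np.linalg.norm(d);M=np.eye(3)-np.outer(d,d);A.append(M);b.append(M@c)
    return np.linalg.solve(sum(A),sum(b))
E
python3 - <<'E'
from h import *
np.set_printoptions(precision=1,suppress=True)
P={n:optics.snapshot(n) for n in('side','top')}
for n,p in P.items(): save(n+'0',p)
for q in ['jig','fence_face','bracket','short_leg_end','knob','screwdriver','tape_roll','jar']:
  for n,p in P.items():
    m=models.mark_of(p,q); 
    print(q,n,[(np.round(a['uv'],1).tolist(),round(a['confidence'],2)) for a in m[:3]], [ray(p,a['uv'],{'fence_face':12,'bracket':12,'short_leg_end':12,'knob':50}.get(q,0))[:2].round(1).tolist() for a in m[:3]])
o=monitor.get_obs();print(o['t'],o['eef_pos'],o['orientation'],o['grip_width'])
for n,p in P.items(): print(n,-np.array(p['R']).T@p['t'])
E
```

```text
jig side [([327.0, 309.8], 0.74), ([404.1, 433.9], 0.24)] [[552.1, -71.7], [565.0, -294.7]]
jig top [([379.3, 256.9], 0.93)] [[543.6, -74.8]]
fence_face side [([326.7, 271.5], 0.63)] [[580.7, -10.6]]
fence_face top [([346.4, 240.9], 0.7)] [[580.5, -1.1]]
bracket side [([229.8, 349.7], 0.85), ([317.5, 291.2], 0.76), ([251.3, 188.1], 0.6)] [[383.1, -77.4], [549.7, -39.4], [531.3, 223.7]]
bracket top [([376.4, 327.5], 0.65), ([239.9, 268.0], 0.56)] [[386.3, -60.6], [525.8, 239.4]]
short_leg_end side [([264.1, 196.5], 0.81), ([202.5, 370.9], 0.65), ([290.2, 301.2], 0.6)] [[545.9, 193.2], [335.2, -92.4], [500.8, -38.0]]
short_leg_end top [([389.2, 349.4], 0.68), ([260.3, 256.7], 0.65), ([383.8, 179.4], 0.18)] [[338.5, -86.4], [550.0, 193.5], [721.1, -91.7]]
knob side [([326.5, 353.9], 0.73)] [[506.5, -159.8]]
knob top [([421.6, 271.7], 0.45), ([362.3, 250.2], 0.26)] [[502.7, -159.6], [553.1, -33.6]]
screwdriver side [([287.0, 224.6], 0.93)] [[562.4, 120.7]]
screwdriver top [([475.3, 242.8], 0.74), ([287.8, 251.0], 0.65)] [[569.8, -294.0], [562.9, 132.4]]
tape_roll side [([404.1, 432.4], 0.69)] [[566.1, -292.9]]
tape_roll top [([473.3, 245.6], 0.94)] [[563.5, -289.1]]
jar side [([427.6, 288.7], 0.56)] [[726.2, -106.6]]
jar top [([384.5, 177.2], 0.62)] [[729.7, -94.9]]
0.9 [281.3 558.2 231.3] [[-0.9  0.4  0. ]
 [ 0.4  0.9 -0. ]
 [-0.   0.  -1. ]] 85.50103215141738
side [ 357.2 -413.6  720.3]
top [ 400.6   39.  1151.8]
```

View pics/side0.png

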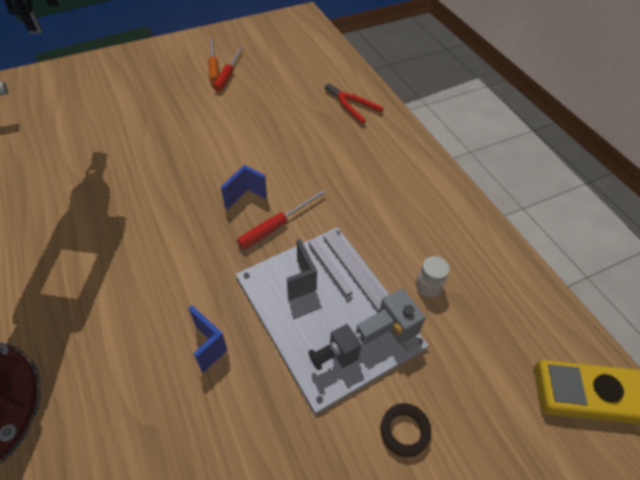

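View pics/top0.png

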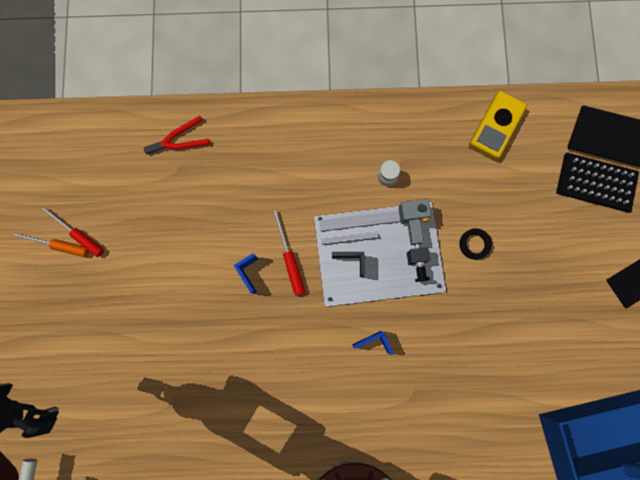

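The pictures show the jig plate (top view, px 318–446 × 200–305), with the dark bracket at about (350,262). The fence runs along (322,243)–(380,236), the knob is at (422,272), and there are two blue decoys off the plate. I'll zoom in to measure.

Run:
```python
import cv2,numpy as np
t=cv2.imread('pics/top0.png')[195:310,310:450]; s=cv2.imread('pics/side0.png')[225:415,230:435]
cv2.imwrite('pics/tz.png',cv2.resize(t,None,fx=5,fy=5,interpolation=cv2.INTER_CUBIC)); cv2.imwrite('pics/sz.png',cv2.resize(s,None,fx=3,fy=3,interpolation=cv2.INTER_CUBIC))
```

```text
(no output)
```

View pics/tz.png

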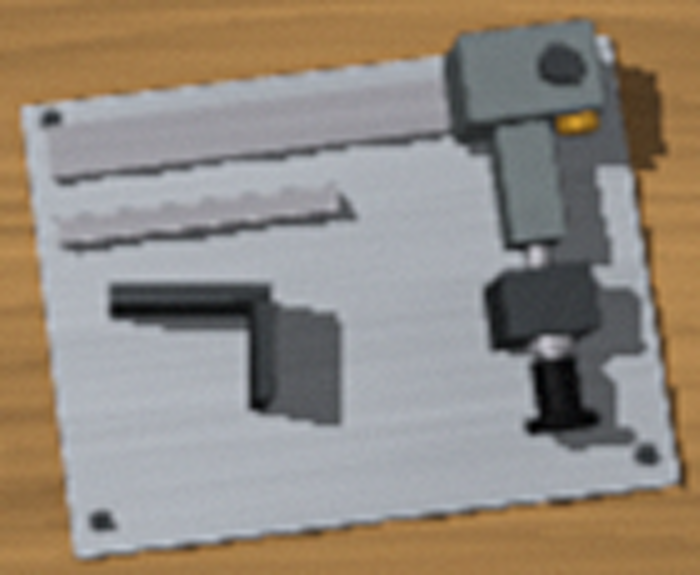

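View pics/sz.png

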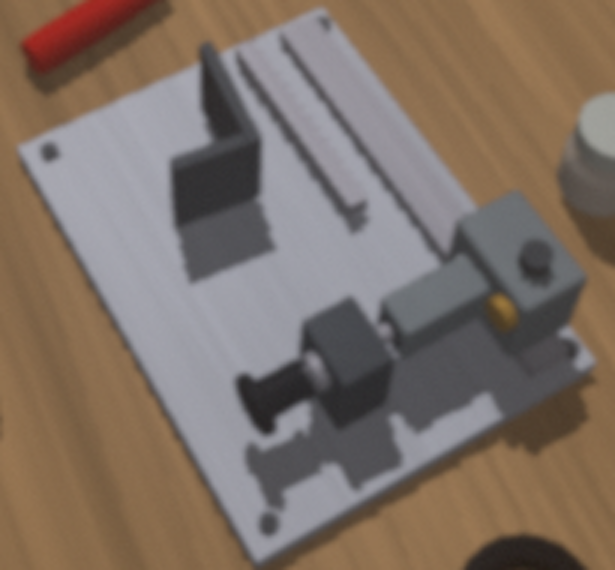

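```bash
cat >> h.py <<'E'
def fit(obs,x0,bias=False):
    # obs: list (pic, uv, local xyz); returns x,y,yaw
    from scipy.optimize import least_squares
    def W(v,l): c,s=np.cos(v[2]),np.sin(v[2]); return np.array([v[0]+c*l[0]-s*l[1],v[1]+s*l[0]+c*l[1],l[2]])
    f=lambda v:np.concatenate([proj(p,W(v,l))[0]-uv for p,uv,l in obs])
    r=least_squares(f,x0,loss='soft_l1'); return r.x,r.fun.reshape(-1,2)
E
python3 - <<'E'
from h import *
np.set_printoptions(precision=2,suppress=True)
P={n:optics.snapshot(n) for n in('side','top')}
T=lambda c:(np.array(c)+.5)/5-.5+[310,195]
S=lambda c:(np.array(c)+.5)/3-.5+[230,225]
t,s=P['top'],P['side']
a,b=102.5,135
o=[(t,T((25,105)),(a,b,12)),(t,T((78,553)),(-a,b,12)),(t,T((680,480)),(-a,-b,12)),
 (s,S((20,150)),(-a,b,12)),(s,S((322,10)),(a,b,12)),(s,S((258,553)),(-a,-b,12)),(s,S((593,358)),(a,-b,12))]
j,r=fit(o,[550,-73,.1]);print('jig',j);print(r)
o=[(t,T((270,287)),(0,0,72)),(t,T((110,287)),(0,70,72)),(s,S((258,138)),(0,0,72)),(s,S((172,160)),(-50,0,72)),(s,S((205,45)),(0,70,72)),(s,S((180,225)),(-50,0,12)),(s,S((262,197)),(0,0,12))]
k,r=fit(o,[552,-37,0]);print('br',k);print(r)
for p,L in((t,[T((63,248)),T((350,218))]),(s,[S((240,65)),S((355,230))])):
    for uv in L:
        X=ray(p,uv,12)[:2]-j[:2];c,sn=np.cos(j[2]),np.sin(j[2]);print('fence jig',c*X[0]+sn*X[1],-sn*X[0]+c*X[1])
c,sn=np.cos(j[2]),np.sin(j[2]);print('knob',j[0]-56*c+80*sn,j[1]-56*sn-80*c)
ob=monitor.get_obs();print(ob['orientation'].tolist() if hasattr(ob['orientation'],'tolist') else ob['orientation'])
for p in P.values():
  m=models.mark_of(p,'knob')
  print([ray(p,q['uv'],50)[:2] for q in m[:1]],proj(p,[j[0]-56*c+80*sn,j[1]-56*sn-80*c,50]),[q['uv'] for q in m[:1]])
E
```

```text
jig [552.08 -73.45   0.1 ]
[[-0.65 -0.18]
 [-0.3   0.34]
 [ 0.19 -0.04]
 [-1.19 -1.62]
 [ 0.04 -1.87]
 [ 0.05  2.75]
 [ 1.81  0.45]]
br [548.   -35.93  -0.  ]
[[ 0.5  -0.89]
 [-0.37 -0.1 ]
 [ 0.71 -0.43]
 [ 0.03  3.4 ]
 [ 0.47 -1.93]
 [-1.58  1.09]
 [-1.3  -0.41]]
fence jig 34.45403954879509 124.3717174248145
fence jig 32.08475369023534 -5.779854218339369
fence jig 35.857596710528476 120.39967966686352
fence jig 34.48908730395761 -7.492399558910202
knob 503.95417753905593 -158.42173467159242
[[-0.8930066944279197, 0.45004337961847557, 1.2980775798121619e-05], [0.45004337955361023, 0.8930066925909084, 5.922678290312678e-05], [1.5062701878897537e-05, 5.873182583129865e-05, -0.9999999981618437]]
[array([564.86, -33.47])] [[324.51 353.77]] [[324.9, 272.9]]
[array([ 508.75, -161.23])] [[421.02 271.15]] [[422.2, 268.9]]
```

Request:
carry_out(
  series=[0,0,0,0,0,10.54,0.6,0,0,0,0,0,10.54,0.6,0,0,0,0,0,10.54,0.6,0,0,0,0,0,10.54,0.6,0,0,0,0,0,10.54,0.6,0,0,0,0,0,10.55,0.6],
)

```text
t: 1.85
eef_pos: [281.2, 558.2, 231.3]
orientation: [[0.006, 1.0, -0.0], [1.0, -0.006, -0.0], [-0.0, -0.0, -1.0]]
ft_force: [0.2, -0.5, 0.5]
grip_width: 51.4
gripper_force: 0.0
```

Request:
carry_out(
  series=[-47,21.9,0,0,0,0,0.6,-47,21.9,0,0,0,0,0.6,-47,21.9,0,0,0,0,0.6,-47,21.9,0,0,0,0,0.6,-47,21.9,0,0,0,0,0.6,-47,21.9,0,0,0,0,0.6,-47,21.9,0,0,0,0,0.6,-47,21.9,0,0,0,0,0.6,-47,21.9,0,0,0,0,0.6,-47,21.9,0,0,0,0,0.6,-47,21.9,0,0,0,0,0.6,-47,21.9,0,0,0,0,0.6],
)

```text
t: 3.35
eef_pos: [544.8, -7.5, 231.6]
orientation: [[0.0, 1.0, 0.001], [1.0, -0.0, 0.0], [0.0, 0.001, -1.0]]
ft_force: [0.4, 0.7, -0.7]
grip_width: 51.4
gripper_force: 0.0
```

Request:
carry_out(
  series=[0,0,45,0,0,0,0.6,0,0,45,0,0,0,0.6,0,0,40,0,0,0,0.6,0,0,30,0,0,0,0.6,0,0,20,0,0,0,0.6,0,0,10,0,0,0,0.6,0,0,0,0,0,0,0.6],
  force=40,
)

```text
t: 4.22
eef_pos: [543.8, -5.8, 40.9]
orientation: [[-0.0, 1.0, -0.001], [1.0, 0.0, 0.0], [0.0, -0.001, -1.0]]
ft_force: [0.7, 0.4, 0.1]
grip_width: 51.2
gripper_force: 0.0
```

Run:
```python
from h import *
p=optics.snapshot('side');q=optics.snapshot('top')
a=cv2.resize(p['image'][200:420,220:440],(550,550),interpolation=cv2.INTER_CUBIC)
cv2.imwrite('pics/a1.png',a[:,:,::-1])
```

```text
(no output)
```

View pics/a1.png

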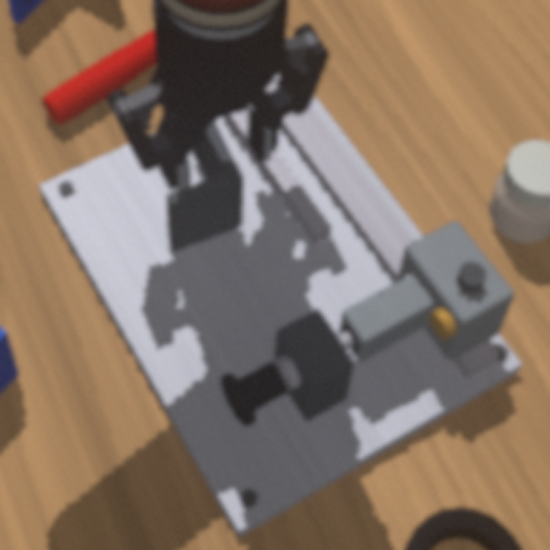

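The side view shows the fingers straddling the long leg near (215,165), so I'm closing on it.

Request:
carry_out(
  series=[0,0,0,0,0,0,0,0,0,0,0,0,0,0,0,0,0,0,0,0,0,0,0,0,0,0,0,0,0,0,0,0,0,0,0,0,0,0,0,0,0,0],
  force=50,
)

```text
t: 5.08
eef_pos: [544.8, -5.9, 42.1]
orientation: [[-0.0, 1.0, 0.001], [1.0, 0.0, -0.0], [-0.0, 0.001, -1.0]]
ft_force: [-0.3, 0.7, 6.8]
grip_width: 7.4
gripper_force: 49.7
```

Request:
carry_out(
  series=[0,0,-15,0,0,0,0,9.5,-16,-15,0,0,0,0,0,0,0,0,0,-10.64,0,0,0,0,0,0,-10.64,0,0,0,0,0,0,-10.64,0,0,0,0,0,0,-10.64,0,0,0,0,0,0,-10.64,0,0,0,0,0,0,-10.64,0,0,0,0,0,0,-10.64,0,0,0,0,0,0,-10.64,0,0,0,0,0,0,-10.64,0,0,0,0,0,0,0,0],
)

```text
t: 6.58
eef_pos: [527.5, 3.7, 71.1]
orientation: [[-0.995, -0.098, -0.001], [-0.098, 0.995, 0.0], [0.001, 0.0, -1.0]]
ft_force: [-0.3, 0.7, -1.8]
grip_width: 7.6
gripper_force: 48.9
```

Run:
```python
from h import *
p=optics.snapshot('side');q=optics.snapshot('top')
a=cv2.resize(p['image'][210:330,220:380],(800,600),interpolation=cv2.INTER_CUBIC)
cv2.imwrite('pics/a2.png',a[:,:,::-1])
for n in('bracket','short_leg_end'):
  for w in(p,q): print(n,[(np.round(m['uv'],1),round(m['confidence'],2),ray(w,m['uv'],42)[:2].round(1)) for m in models.mark_of(w,n)[:3]])
o=monitor.get_obs();print(o['eef_pos'],o['ft_force'],o['grip_width'])
```

```text
bracket [(array([310.5, 256.2]), 0.92, array([559.8,  11. ])), (array([248.7, 187. ]), 0.81, array([520.5, 201.3])), (array([229. , 345.8]), 0.67, array([383. , -85.3]))]
bracket [(array([234.8, 267.3]), 0.76, array([524.4, 245.2])), (array([379.8, 328.8]), 0.56, array([383.8, -65.1]))]
short_leg_end [(array([329.6, 279. ]), 0.79, array([569.2, -42.7])), (array([268.3, 196.9]), 0.78, array([544.6, 163.4])), (array([202.8, 372.2]), 0.73, array([ 336. , -108.1]))]
short_leg_end [(array([258.7, 254.1]), 0.63, array([552. , 192.9])), (array([390.9, 349.8]), 0.53, array([339.2, -86.7]))]
[527.98498565   3.67792811  71.27726913] [-0.17598883 -0.99795868 -2.02145862] 7.231985101198748
```

View pics/a2.png

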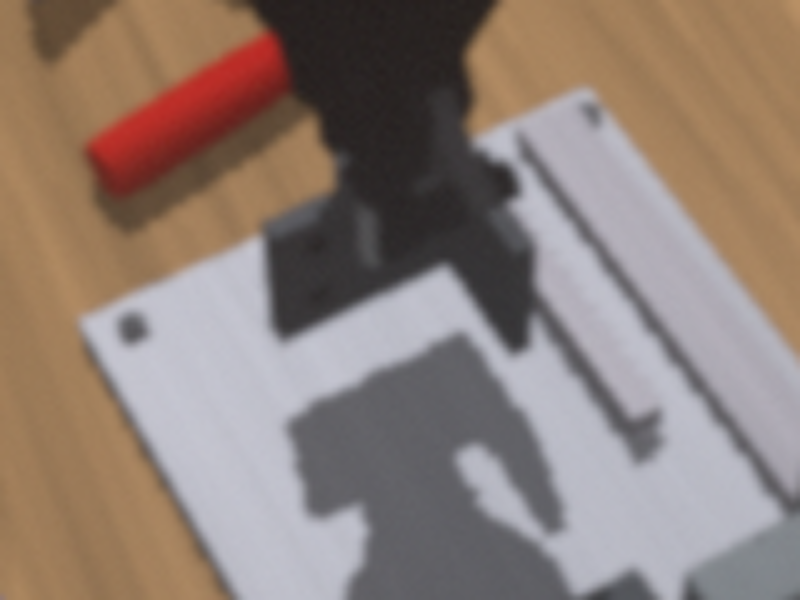

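The bracket is held upright with the short leg parallel to the fence (px 540,300). Next I lower it and push it against the fence.

Request:
carry_out(
  series=[0,0,12,0,0,0,0,0,0,11,0,0,0,0,0,0,4,0,0,0,0,0,0,1.5,0,0,0,0,0,0,0,0,0,0,0],
)

```text
t: 7.5
eef_pos: [528.3, 3.6, 42.8]
orientation: [[-0.995, -0.1, 0.0], [-0.1, 0.995, -0.0], [-0.0, -0.0, -1.0]]
ft_force: [0.4, -0.4, -2.0]
grip_width: 7.2
gripper_force: 49.0
```

Request:
carry_out(
  series=[-7,0,0,0,0,0,0,-6,0,0,0,0,0,0,-2,0,0,0,0,0,0,0,0,0,0,0,0,0],
)

```text
t: 8.0
eef_pos: [543.3, 5.2, 42.9]
orientation: [[-0.995, -0.101, 0.0], [-0.101, 0.995, -0.0], [-0.0, -0.0, -1.0]]
ft_force: [-0.3, 0.3, -2.0]
grip_width: 7.0
gripper_force: 49.0
```

Request:
carry_out(
  series=[-1.5,0,0,0,0,0,0,-1.5,0,0,0,0,0,0,0,0,0,0,0,0,0],
)

```text
t: 8.38
eef_pos: [546.1, 5.5, 42.8]
orientation: [[-0.995, -0.101, 0.0], [-0.101, 0.995, -0.0], [-0.0, -0.0, -1.0]]
ft_force: [0.5, 0.2, -1.3]
grip_width: 7.2
gripper_force: 49.0
```

Request:
carry_out(
  series=[-1.5,0,0,0,0,0,0,0,0,0.5,0,0,0,0,0,0,0,0,0,0,0],
)

```text
t: 8.75
eef_pos: [546.9, 5.7, 42.2]
orientation: [[-0.995, -0.1, -0.001], [-0.1, 0.995, 0.0], [0.001, 0.0, -1.0]]
ft_force: [-1.8, 0.3, -0.4]
grip_width: 7.1
gripper_force: 49.1
```

Request:
carry_out(
  series=[-1,0,0,0,0,0,0,-1,0,0,0,0,0,0,0,0,0,0,0,0,0],
)

```text
t: 9.12
eef_pos: [547.1, 5.8, 42.3]
orientation: [[-0.995, -0.1, -0.006], [-0.1, 0.995, -0.0], [0.006, 0.001, -1.0]]
ft_force: [-7.5, -1.3, 6.0]
grip_width: 7.3
gripper_force: 50.1
```

Request:
carry_out(
  series=[-1,0,0,0,0,0,0,0,0,0,0,0,0,0,0,0,0,0,0,0,0.2,0,0,0,0,0,0,0.35,0,0,0,0,0,0,0.35],
)

```text
t: 9.75
eef_pos: [551.4, 5.9, 42.6]
orientation: [[-0.995, -0.101, 0.002], [-0.101, 0.995, -0.0], [-0.002, -0.0, -1.0]]
ft_force: [-0.0, 0.1, -0.3]
grip_width: 29.9
gripper_force: 0.0
```

Run:
```python
from h import *
p=optics.snapshot('side');q=optics.snapshot('top')
a=cv2.resize(p['image'][210:330,220:380],(800,600),interpolation=cv2.INTER_CUBIC)
cv2.imwrite('pics/a3.png',a[:,:,::-1])
c,s=np.cos(.1),np.sin(.1)
for n in('bracket','short_leg_end'):
  for w in(p,q):
    for m in models.mark_of(w,n)[:3]:
      X=ray(w,m['uv'],12)[:2]-[580,-12.4];print(n,round(m['confidence'],2),[round(c*X[0]+s*X[1],1),round(-s*X[0]+c*X[1],1)])
```

```text
bracket 0.98 [np.float64(-199.8), np.float64(-44.8)]
bracket 0.83 [np.float64(1.8), np.float64(22.9)]
bracket 0.58 [np.float64(-22.4), np.float64(250.2)]
bracket 0.63 [np.float64(-205.2), np.float64(-35.9)]
bracket 0.61 [np.float64(-26.7), np.float64(266.8)]
short_leg_end 0.74 [np.float64(1.0), np.float64(-33.7)]
short_leg_end 0.65 [np.float64(-8.8), np.float64(206.8)]
short_leg_end 0.84 [np.float64(-8.5), np.float64(208.4)]
short_leg_end 0.7 [np.float64(-252.1), np.float64(-48.7)]
```

View pics/a3.png

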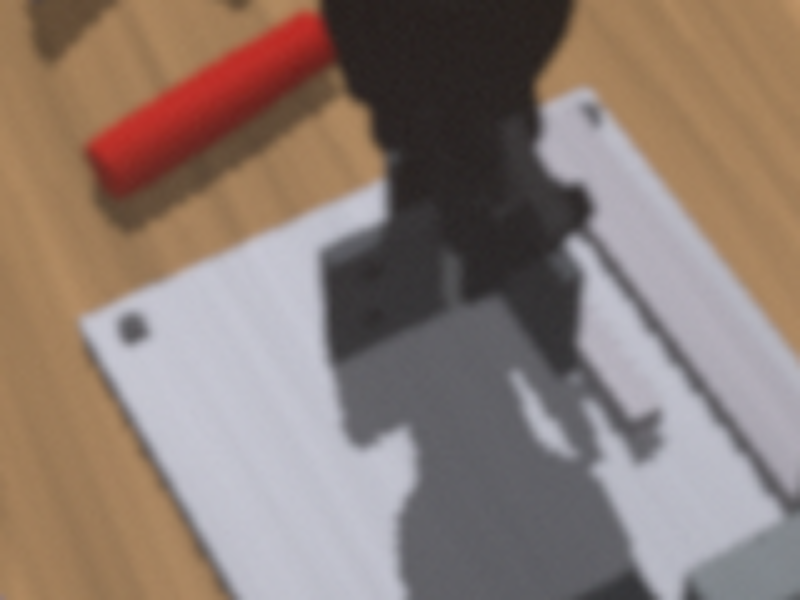

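The bracket stands against the fence and is released (corner at px 500,300). I'm retreating up and moving over the knob.

Request:
carry_out(
  series=[0,0,-20,0,0,0,0.35,0,0,-40,0,0,0,0.35,0,0,-48,0,0,0,0.35,15.2,-39.7,0,0,0,0,0.7,15.2,-39.7,0,0,0,0,0.7,15.2,-39.7,0,0,0,0,0.7,15.1,-39.6,0,0,0,0,0.7,0,0,0,0,0,0,0.7,0,0,0,0,0,0,0.7],
)

```text
t: 11.18
eef_pos: [506.0, -157.7, 150.2]
orientation: [[-0.995, -0.1, -0.0], [-0.1, 0.995, 0.001], [-0.0, 0.001, -1.0]]
ft_force: [0.3, 0.0, 0.2]
grip_width: 59.8
gripper_force: 0.0
```

Run:
```python
from h import *
p=optics.snapshot('side');q=optics.snapshot('top')
a=cv2.resize(p['image'][210:410,220:440],(660,600),interpolation=cv2.INTER_CUBIC)
cv2.imwrite('pics/a4.png',a[:,:,::-1])
c,s=np.cos(.1),np.sin(.1)
for n,z in(('bracket',12),('short_leg_end',12),('knob',50)):
  for w in(p,q):
    for m in models.mark_of(w,n)[:3]:
      G=ray(w,m['uv'],z)[:2];X=G-[580,-12.4];print(n,round(m['confidence'],2),G.round(1),[round(c*X[0]+s*X[1],1),round(-s*X[0]+c*X[1],1)])
```

```text
bracket 0.6 [528.6 223.7] [np.float64(-27.6), np.float64(240.1)]
bracket 0.58 [380.  -75.2] [np.float64(-205.2), np.float64(-42.5)]
bracket 0.72 [376.3 -64.5] [np.float64(-207.9), np.float64(-31.5)]
bracket 0.63 [529.2 239.8] [np.float64(-25.4), np.float64(256.0)]
bracket 0.56 [578.8   9.1] [np.float64(0.9), np.float64(21.5)]
short_leg_end 0.87 [543.4 198.2] [np.float64(-15.4), np.float64(213.2)]
short_leg_end 0.8 [337.1 -90.3] [np.float64(-249.4), np.float64(-53.3)]
short_leg_end 0.66 [583.7 -41.4] [np.float64(0.8), np.float64(-29.2)]
knob 0.6 [ 500. -159.] [np.float64(-94.3), np.float64(-137.9)]
```

View pics/a4.png

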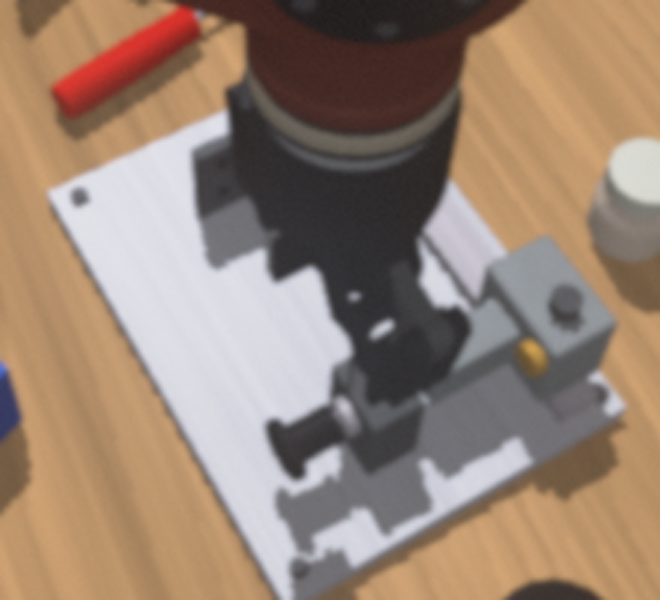

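The bracket is in place behind the gripper and the knob is in clear view, with its rim at px (285,450) and its neck end at (338,418). I'll check the knob's position along its axis from those.

Run:
```python
from h import *
p=optics.snapshot('side');q=optics.snapshot('top')
c,s=np.cos(.1),np.sin(.1)
for n,w,uv in(('rim',p,(313.5,360)),('neck',p,(333,350)),('rim',q,(422.6,281)),('neck',q,(420.6,267))):
  G=ray(w,uv,50)[:2];X=G-[552.1,-73.5];print(n,G.round(1),c*X[0]+s*X[1],-s*X[0]+c*X[1])
```

```text
rim [ 485.5 -160.4] -74.98353940365847 -79.78983439394796
neck [ 517.7 -158.3] -42.673128047794506 -80.98213198980658
rim [ 482.6 -160.6] -77.80435622314076 -79.7501031119037
neck [ 513. -158.] -47.377680820503066 -80.18231529580295
```

Request:
carry_out(
  series=[0,-0.8,30,0,0,0,0.7,0,0,30,0,0,0,0.7,0,0,25,0,0,0,0.7,0,0,20,0,0,0,0.7,0,0,14,0,0,0,0.7,0,0,0,0,0,0,0.7],
)

```text
t: 12.42
eef_pos: [505.2, -158.4, 30.2]
orientation: [[-0.995, -0.1, -0.002], [-0.1, 0.995, 0.001], [0.002, 0.001, -1.0]]
ft_force: [-0.9, 0.7, -0.3]
grip_width: 59.7
gripper_force: 0.0
```

Request:
carry_out(
  series=[0,0,0,0,0,0,0,0,0,0,0,0,0,0,0,0,0,0,0,0,0,0,0,0,0,0,0,0,0,0,0,0,0,0,0],
  force=70,
)

```text
t: 13.05
eef_pos: [506.8, -157.4, 32.6]
orientation: [[-0.995, -0.099, 0.001], [-0.099, 0.995, 0.003], [-0.001, 0.003, -1.0]]
ft_force: [-0.4, 5.2, 4.5]
grip_width: 18.1
gripper_force: 68.1
```

Request:
carry_out(
  series=[3,0,0,0,0,0,0,3,0,0,0,0,0,0,3,0,0,0,0,0,0,0,0,0,0,0,0,0],
)

```text
t: 13.55
eef_pos: [500.8, -158.1, 32.8]
orientation: [[-0.995, -0.098, 0.008], [-0.098, 0.995, 0.003], [-0.009, 0.002, -1.0]]
ft_force: [7.9, 8.0, -1.3]
grip_width: 17.7
gripper_force: 68.3
```

Request:
carry_out(
  series=[3,0,0,0,0,0,0,2,0,0,0,0,0,0,0,0,0,0,0,0,0],
)

```text
t: 13.92
eef_pos: [496.5, -158.5, 32.8]
orientation: [[-0.995, -0.098, 0.01], [-0.098, 0.995, 0.003], [-0.01, 0.002, -1.0]]
ft_force: [10.2, 8.0, -2.9]
grip_width: 17.9
gripper_force: 68.4
```

Request:
carry_out(
  series=[2,0,0,0,0,0,0,2,0,0,0,0,0,0,0,0,0,0,0,0,0],
)

```text
t: 14.3
eef_pos: [493.1, -158.8, 32.9]
orientation: [[-0.995, -0.097, 0.011], [-0.097, 0.995, 0.003], [-0.011, 0.002, -1.0]]
ft_force: [11.3, 8.2, -3.4]
grip_width: 17.4
gripper_force: 68.4
```

Request:
carry_out(
  series=[2,0,0,0,0,0,0,0,0,0,0,0,0,0,0,0,0,0,0,0,0],
)

```text
t: 14.68
eef_pos: [493.0, -158.9, 33.0]
orientation: [[-0.995, -0.097, 0.016], [-0.097, 0.995, 0.003], [-0.016, 0.001, -1.0]]
ft_force: [15.2, 10.2, -8.2]
grip_width: 17.5
gripper_force: 68.5
```

Run:
```python
from h import *
p=optics.snapshot('side');q=optics.snapshot('top')
a=cv2.resize(p['image'][210:410,220:440],(660,600),interpolation=cv2.INTER_CUBIC)
cv2.imwrite('pics/a5.png',a[:,:,::-1])
```

```text
(no output)
```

View pics/a5.png

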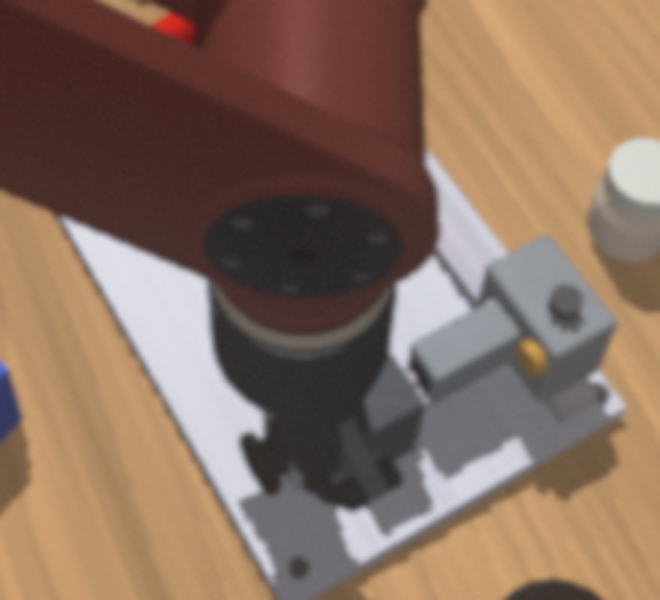

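The knob is gripped with its rim at (265,465), and the pin is out of the carriage ear, with a dark empty hole at (418,372). The arm hides the bracket, but nothing has come near it since it was released. Handing in.

```bash
python3 -c "
from station import job; print(job.hand_in())"
```

```text
the job is handed in; nothing more can be done
None
```

I handed the job in with the bracket standing released, its short leg measured about 1 mm from the fence, and the gripper holding the index pin back at its stop; the arm hid the bracket in the last picture, and the judge returned no result.

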